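File the rim of a filter disc on its spindle stand

TASK

Take the file by its wooden grip and file the rim of the upright steel disc: press lightly down on top of the disc (about 8 N, never 20 N), push the file forward, away from the robot, and lift it clear for each return, so that every forward stroke drags the disc on round and it never gets dragged back. Go on until the disc's pin has come all the way round to the stop post, then lay the file flat on the rubber mat and let go. Touch the disc with nothing but the file and leave everything else where it stands.

Things in the scene. Friction and masses are not known exactly. Their poses are not given: they have to be found in the camera images.
- stand: Grey disc stand fixed to the table; origin at the centre of the underside of its 130 x 100 x 12 mm base, x = forward stroke direction, z up. Straight above it stands a steel disc, 70 mm diameter, 6 mm thick, in the stand's x-z plane, spindle along y. The upright that carries it is on the +y side, up to 14 mm above the spindle.
- rim_low (a point): Point 120 mm above the stand's origin: the lowest the top of the disc's rim can be. The disc is set 0 to 24 mm higher (differs each time, not measured: find by touch). Its head is sprung: gives from about 2.5 N, then 1 mm per 5 N, 12 mm at most. From about 2 N the file drags the disc round, faster the harder it presses: at 8 N and 80 mm/s 1 to 2.3 rad/s. 20 N bends the spindle.
- disc (a joint): Turn of the disc, rad; grows with forward strokes on top of the rim. At 0 its brass pin (6 mm thick, 10 mm proud of the disc's -y face, 25 mm from the middle) is just past the stop post straight below the spindle; at 5.76 it has come round to the post's other side and stops (further strokes only slip). Stays where left. Starts at 0 to 1.2.
- file_grip (a point): Centre of the file's wooden grip, 27 mm above the file's flat underside (the filing face). The file is a steel bar 130 mm long (x; a 14 mm nose at the +x end is just for looks), 22 mm wide (y), 6 mm thick; on top in the middle the grip, 74 mm long, 22 mm wide, from 12 to 46 mm above the underside. z up. About 0.26 kg.
- mat: Dark rubber mat fixed to the table, 190 mm (x) by 100 mm (y), 4 mm thick; origin at the centre of its underside. The file lies on it at the start and must end on it.
- amber: Bystander, loose: amber glass bottle, 60 mm diameter, 130 mm tall; origin at the centre of its underside.
- jar: Bystander, loose: clear glass jar with white lid, 84 mm diameter, 120 mm tall; origin at the centre of its underside.
- cup: Bystander, loose: small white sample cup with red cap, 38 mm diameter, 50 mm tall, standing between the stand and the mat; origin at the centre of its underside.
- tub: Bystander, loose: open white plastic tub, 160 x 120 x 90 mm; origin at the centre of its underside.
- spatula: Bystander, loose: steel lab spatula lying on the table; origin at the centre of its underside (handle towards -x).
- vial: Bystander, loose: small amber vial with white cap, 28 mm diameter, 55 mm tall; origin at the centre of its underside.
There are look-alikes about, which are no part of the job. Of the things shaped like the mat, the rubber one is meant.

How it is judged:
By the outcome, as a careful person would: the job done as asked, in the order asked, and still so for the second after the job is handed in, with the robot touching nothing.
It also fails if it takes over 72 s, if anything falls off the work surface, if the arm or the gripper's body presses on something with over 40 N, if the wrist force passes 120 N, or if a joint passes its speed limit or range.

ROBOT

A 6-joint arm with a two-finger parallel gripper is mounted at the origin on the work surface. World frame = base frame: x ahead of the robot, y to its left, z up, the work surface at z = 0. Lengths are in m, angles in rad, forces in N, time in s.
With the tool pointing down it reaches from about 0.325 to 0.925 m from the base axis. Payload 3.1 kg.
Tool frame: the origin (TCP) lies at the very end of the fingers, on their centre line; the grasp point (between the pads) lies 19 mm behind it; z points along the fingers, y is the direction in which the jaws open and shut (so a half turn about z gives the same grasp; the last joint's range is limited). The gripper opens to 85 mm and grips with 20 to 120 N. Pads are 22 mm wide; open, the fingers measure 114 mm over their backs; the gripper's body (76 mm by 85 mm) begins 54 mm behind the grasp point. The pads swing forward as they close: fully open they stand 13 mm farther back than shut.
Start: joints at [-1.213, 0.217, 1.613, -0, 1.311, -0.112], TCP at [0.283, -0.557, 0.231] pointing down, gripper open.
Joint ranges: [-2.75, 2.75], [-0.78, 2.1], [0.31, 2.55], [-1.13, 4.27], [0.13, 2.63], [-2.58, 2.58]. Speed limits (rad/s): [2.79, 2.79, 3.14, 3.14, 3.14, 3.14].

INTERFACE

Orientations are given as a rotation vector (axis times angle).
In Python, from station import move_ptp, move_straight, set_joints, open_gripper, close, pause, inverse_kinematics, read_state, camera, MotionError, close_job, masks_of gives the robot as it stands. Calls block until the motion is done:
- move_ptp(position, orientation): joint-space move of the TCP to a pose.
- move_straight(position, rot=None, feed=0.15): straight line of the TCP; rot=None keeps the orientation; feed is the mean speed in m/s.
- set_joints(angles): joint-space move.
- open_gripper() and close(): open the fingers fully, or close them until they stop; the grip force is fixed at half the most.
- pause(seconds).
- inverse_kinematics(position, orientation): joint angles nearest the present ones, or None.
- read_state(): the state.
- camera(name): name is "side" or "top" or "wrist"; returns a dict with "pixels" (384x512x3 uint8, red, green, blue), "fx", "fy", "cx", "cy" (pixels), "rvec" (rotation vector, rad) and "tvec" (3), from world to camera coordinates, as OpenCV has them. Camera axes: x right, y down, z forward; pixel columns grow to the right and rows downward; lengths in m; the calibration is good to about 2 mm. A picture is of the moment at which its call begins. There is no depth.
A pose or a line that the arm cannot do raises MotionError and nothing moves.
- close_job(): hands the job in, once; it reports no verdict.
Trained networks look in the newest picture that a camera, given by its name, has taken for a name from the list of things; names that differ only in an ending like _2 or _b are one class to them, and where a whole thing is asked for, a point or a joint stands for the part that bears it (a point fixed in the world has none). Each returns a list of dicts, best first, with "conf" (0 to 1); they miss things now and then, are a little off and sometimes report something else, mostly with a low value. They report only what shows in the picture. A call takes as long as a camera call. They do not tell look-alikes from the thing itself.
- masks_of(camera, target): "mask" (384x512 bool, what is visible of it) and "location" ([column, row] in pixels, amid what is visible of it).
The state is a dict: "clock": time; "joint_positions": joint angles; "qvel": joint speeds; "tau": joint torques, N m; "tool_pos": TCP position; "tcp_rot": TCP orientation; "ft_force": force on the tool from outside, world axes, zero at the start; "moment": the same for the moment, N m; "finger_gap": opening from 0.0 (shut) to 1.0 (fully open).
Only numpy, scipy, OpenCV 4.12 (cv2) and the standard library are available. Lean on these libraries where they do the work, as an engineer would, in place of code of your own. Each camera call takes 0.05 s, during which the arm holds its last target.

## Working session

There is one attempt and no reset: what is moved stays moved. The work goes in short steps, each a Python script; the robot and the scene stay as the last script left them, time stands still between calls to the robot, and variables do not carry over. Pictures are saved under pics/ and viewed, and the job is handed in when it is done.

```bash
ls; mkdir -p pics
python3 - <<'E'
from station import *
import cv2
s=read_state();print(s)
for n in("side","top","wrist"):
    c=camera(n);cv2.imwrite(f"pics/a_{n}.png",c["pixels"][:,:,::-1])
    print(n,c["fx"],c["cx"],c["cy"],c["rvec"],c["tvec"])
    for t in("stand","disc","file_grip","mat","cup","amber","jar","tub","vial","spatula"):
        print(t,[(round(m["conf"],2),[int(v) for v in m["location"]],int(m["mask"].sum())) for m in masks_of(n,t)])
E
```

```text
pics
{'clock': 0.0, 'joint_positions': array([-1.21319817e+00,  2.17778595e-01,  1.61496744e+00,  2.24048480e-05,
        1.31125862e+00, -1.12183722e-01]), 'qvel': array([-0.00051558, -0.00097784,  0.00083966,  0.00012301,  0.00123191,
        0.00023005]), 'tau': array([ 1.23969177e-03, -3.96843517e+01, -3.03851223e+01,  7.14814746e-05,
        9.65042302e-03, -1.08293261e-05]), 'tool_pos': array([ 0.28267775, -0.55649977,  0.2299357 ]), 'tcp_rot': array([-3.05299504e+00, -7.30598026e-01,  4.29667045e-04]), 'ft_force': array([ 0.20017533, -0.43911539,  0.8980824 ]), 'moment': array([0.0112556 , 0.04373137, 0.00060133]), 'finger_gap': 1.005374308441048}
side 346.59207940202697 259.75292595352556 189.69966933193268 [ 0.08268772 -2.74137395  1.42229469] [0.52520648 0.11920712 0.90601685]
stand [(0.65, [279, 186], 1314)]
disc [(0.64, [272, 168], 256), (0.47, [168, 217], 992)]
file_grip [(0.91, [265, 264], 875)]
mat [(0.98, [361, 328], 4416), (0.85, [343, 178], 1053), (0.77, [259, 271], 1647)]
cup [(0.81, [269, 221], 276)]
amber [(0.85, [167, 220], 930), (0.39, [277, 187], 1264)]
jar [(
[... 315 characters left out ...]
, [309, 214], 1621)]
disc [(0.49, [317, 206], 122)]
file_grip [(0.84, [200, 208], 431), (0.27, [310, 214], 1606)]
mat [(0.77, [145, 282], 2639), (0.68, [345, 292], 2641), (0.66, [206, 208], 1911)]
cup [(0.64, [250, 212], 204)]
amber [(0.97, [239, 118], 538), (0.33, [309, 211], 1667)]
jar [(0.73, [338, 118], 1114)]
tub [(0.69, [416, 216], 3538)]
vial [(0.69, [172, 120], 76)]
spatula [(0.57, [96, 157], 944)]
wrist 289.7665875341202 252.8366977446826 191.48494196991078 [-2.46053524  1.51034875  0.22113094] [-0.62578487 -0.03757697  0.37917539]
stand []
disc []
file_grip []
mat [(0.59, [28, 54], 8077)]
cup []
amber []
jar []
tub [(0.92, [237, 10], 3064)]
vial [(0.51, [237, 13], 3040)]
spatula []
```

View pics/a_side.png

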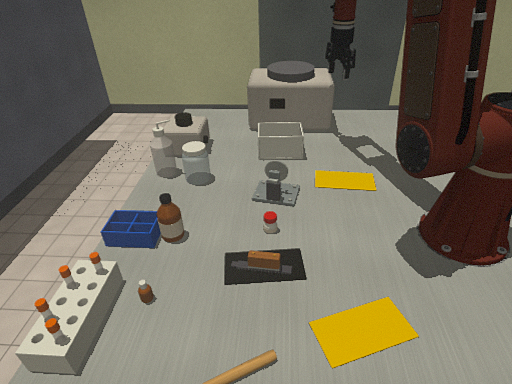

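View pics/a_top.png

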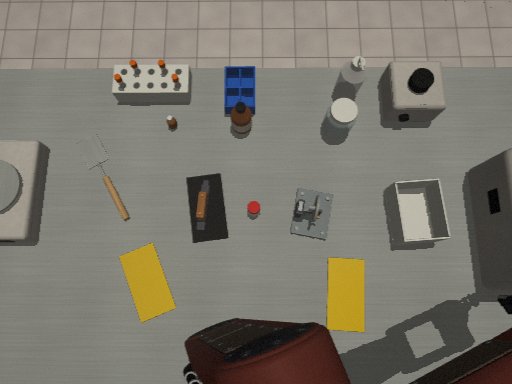

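Run:
```python
import cv2
s=cv2.imread("pics/a_side.png");t=cv2.imread("pics/a_top.png")
cv2.imwrite("pics/b1.png",cv2.resize(s[120:330,190:400],None,fx=2.8,fy=2.8,interpolation=cv2.INTER_CUBIC))
cv2.imwrite("pics/b2.png",cv2.resize(t[150:270,160:360],None,fx=4,fy=4,interpolation=cv2.INTER_CUBIC))
```

```text
(no output)
```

View pics/b1.png

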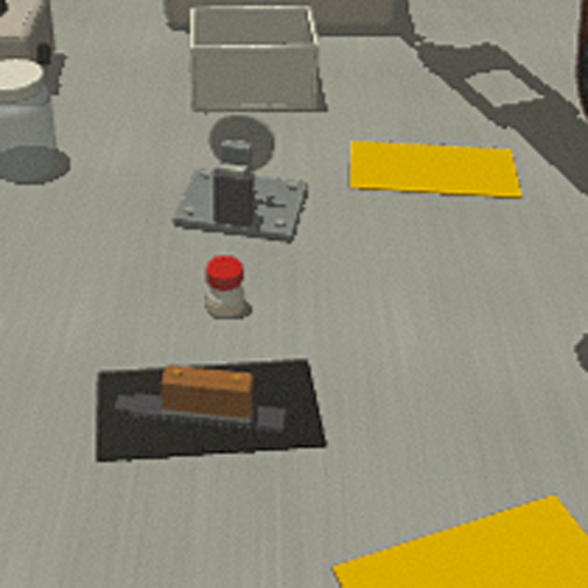

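View pics/b2.png

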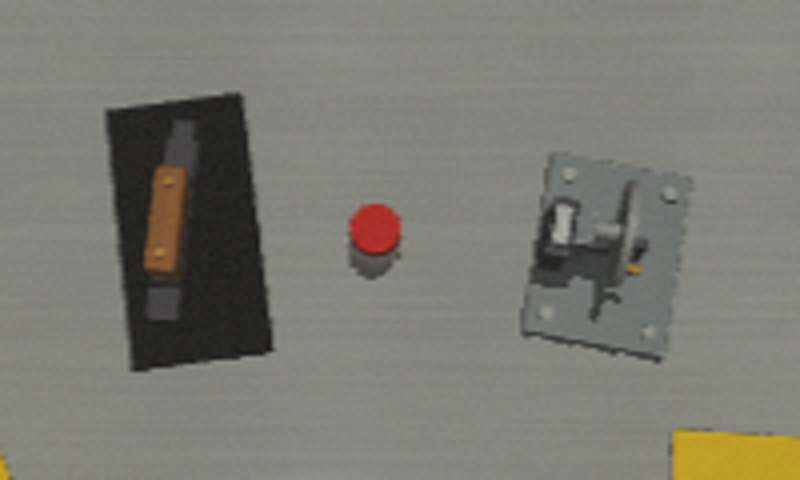

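The side and top views show the black rubber mat with the file at top (207,208), the cup at (253,208) and the stand at (312,214). The yellow sheets are decoys. Next I measure positions from the corners.

```bash
cat > h.py <<'E'
import numpy as np,cv2
from station import *
from scipy.spatial.transform import Rotation as R
def ray(c,uv,z):
    K=np.array([[c["fx"],0,c["cx"]],[0,c["fy"],c["cy"]],[0,0,1]])
    Rm=R.from_rotvec(c["rvec"]).as_matrix();o=-Rm.T@c["tvec"]
    uv=np.atleast_2d(uv).astype(float)
    d=np.c_[uv,np.ones(len(uv))]@np.linalg.inv(K).T@Rm
    return o+d*((z-o[2])/d[:,2])[:,None]
def proj(c,P):
    K=np.array([[c["fx"],0,c["cx"]],[0,c["fy"],c["cy"]],[0,0,1]])
    return cv2.projectPoints(np.atleast_2d(P).astype(float),np.array(c["rvec"]),np.array(c["tvec"]),K,None)[0][:,0]
def rect(c,mask,z):
    p=ray(c,cv2.findContours(mask.astype(np.uint8),cv2.RETR_EXTERNAL,cv2.CHAIN_APPROX_NONE)[0][0][:,0],z)
    r=cv2.minAreaRect((p[:,:2]*1000).astype(np.float32));return r
E
python3 - <<'E'
from h import *
c=camera("top")
f=lambda L:np.array(L)/4+[160-.4,150-.4]
for n,L,z in(("stand",[(550,153),(692,178),(660,360),(522,333)],.012),("grip",[(156,167),(186,167),(175,273),(146,270)],.05),("mat",[(106,110),(240,93),(272,350),(132,370)],.004)):
    P=ray(c,f(L),z)[:,:2]; print(n,P.round(4).tolist(),"ctr",P.mean(0).round(4), "edges",np.linalg.norm(P-np.roll(P,-1,0),axis=1).round(4))
    d=(P[0]+P[1]-P[2]-P[3]);print(" yaw",np.degrees(np.arctan2(d[1],d[0])))
    d=(P[0]+P[3]-P[1]-P[2]);print(" yaw2",np.degrees(np.arctan2(d[1],d[0]))-90)
for t,z in(("stand",.012),("file_grip",.04),("mat",.004),("cup",.05)):
    for m in masks_of("top",t):
        print(t,m["conf"],rect(c,m["mask"],z))
# top of disc
print("disc rim",ray(c,f([(630,180),(632,188)]),.12))
print(ray(c,[[253,208]],.05))
E
```

```text
stand [[0.5631, -0.1241], [0.5446, -0.2241], [0.4158, -0.1958], [0.4347, -0.1011]] ctr [ 0.4896 -0.1613] edges [0.1018 0.1319 0.0966 0.1305]
 yaw -11.279533178367304
 yaw2 -10.856689321419907
grip [[0.5447, 0.1511], [0.5447, 0.1305], [0.471, 0.1361], [0.4731, 0.1558]] ctr [0.5084 0.1434] edges [0.0206 0.0739 0.0198 0.0718]
 yaw -4.032921429884993
 yaw2 -3.0489089655293355
mat [[0.598, 0.1952], [0.6105, 0.0984], [0.4241, 0.0728], [0.4104, 0.1701]] ctr [0.5108 0.1341] edges [0.0976 0.1881 0.0983 0.1893]
 yaw 7.710947211269022
 yaw2 7.697248548686602
stand 0.89 ((490.1127624511719, -160.8723602294922), (99.31725311279297, 131.17666625976562), 78.39112091064453)
file_grip 0.68 ((509.60711669921875, 143.50857543945312), (22.90821647644043, 135.38238525390625), 85.84187316894531)
mat 0.83 ((511.50750732421875, 134.76007080078125), (187.87110900878906, 99.8643569946289), 7.815715789794922)
mat 0.79 ((271.3358459472656, -243.96371459960938), (100.34342193603516, 191.1083221435547), 86.20893096923828)
mat 0.64 ((303.30621337890625, 292.0225830078125), (189.68557739257812, 99.48382568359375), 22.507722854614258)
mat 0.56 ((505.2341613769531, 1.7319355010986328), (34.10414123535156, 43.26768493652344), 89.8774185180664)
cup 0.75 ((495.1362609863281, 0.28766441345214844), (38.69035720825195, 29.911651611328125), 0.04391864687204361)
cup 0.5 ((483.6429748535156, -154.84805297851562), (101.10081481933594, 127.97732543945312), 78.77007293701172)
disc rim [[ 0.5189256  -0.16239478  0.12      ]
 [ 0.51368793 -0.16346282  0.12      ]]
[[0.49781018 0.00164779 0.05      ]]
```

```bash
cat >> h.py <<'E'
def ori(yawdeg): return (R.from_euler('z',yawdeg+180,degrees=True)*R.from_euler('x',180,degrees=True)).as_rotvec()
def st(m=""):
    s=read_state();print(m,"t",round(s["clock"],2),"p",s["tool_pos"].round(4),"F",s["ft_force"].round(2),"M",s["moment"].round(2),"gap",round(s["finger_gap"],3),"j6",round(s["joint_positions"][5],2));return s
E
python3 - <<'E'
from h import *
move_ptp([.509,.1435,.22],ori(-4)); st()
c=camera("wrist");cv2.imwrite("pics/w1.png",c["pixels"][:,:,::-1])
m=masks_of("wrist","file_grip")
for k in m: print(k["conf"],rect(c,k["mask"],.04),k["location"])
g=[[509,143.5]]
print(proj(c,[.509,.1435,.05]))
E
```

```text
t 4.51 p [0.5094 0.1428 0.22  ] F [ 0.09 -1.3   0.05] M [ 0.02 -0.03 -0.03] gap 1.003 j6 -1.36
0.83 ((506.6520690917969, 142.00694274902344), (22.253921508789062, 128.33172607421875), 85.07001495361328) [253.9, 161.1]
[[254.41343723 173.45988659]]
```

View pics/w1.png

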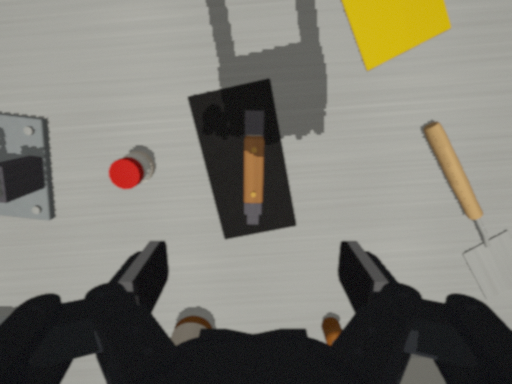

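Run:
```python
from h import *
c=camera("wrist")
print(ray(c,[[254,111],[254,224]],.010))
for x in(.505,.5085):
  ax=np.array([np.cos(np.radians(-4)),np.sin(np.radians(-4)),0])
  print(x,proj(c,[np.array([x,.1425,.01])+s*.065*ax for s in(-1,1)]+[np.array([x,.1425,.05])+s*.037*ax for s in(-1,1)]).round(1).tolist())
i=c["pixels"][100:240,190:320,::-1]
cv2.imwrite("pics/w2.png",cv2.resize(i,None,fx=4,fy=4,interpolation=cv2.INTER_CUBIC))
```

```text
[[0.44334589 0.14787582 0.01      ]
 [0.58590167 0.13786142 0.01      ]]
0.505 [[253.1, 108.2], [253.2, 212.5], [253.2, 136.0], [253.2, 201.9]]
0.5085 [[253.3, 111.3], [253.4, 215.1], [253.4, 139.3], [253.5, 204.8]]
```

View pics/w2.png

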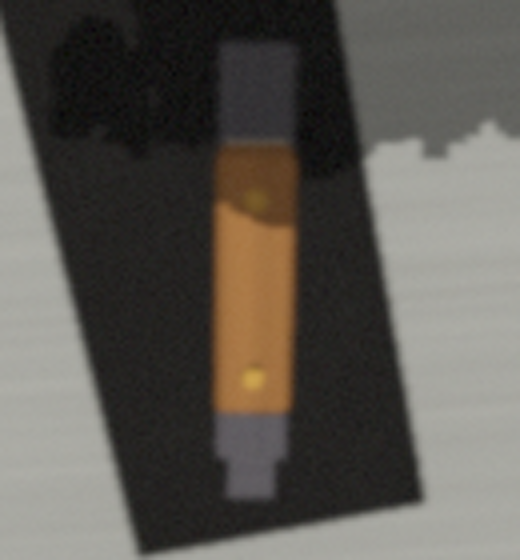

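Run:
```python
from h import *
P=[.5065,.1423]
move_straight([*P,.10],ori(-5),feed=.15)
move_straight([*P,.0115],feed=.1); st("down")
close(); st("closed")
move_straight([*P,.06],feed=.15); st("up")
c=camera("wrist");cv2.imwrite("pics/w3.png",c["pixels"][:,:,::-1])
c=camera("side");cv2.imwrite("pics/s3.png",cv2.resize(c["pixels"][150:330,180:400,::-1],None,fx=3,fy=3))
```

```text
down t 6.64 p [0.5073 0.1424 0.0122] F [-0.82 -0.1  -0.37] M [ 0.02 -0.03  0.01] gap 0.998 j6 -1.34
closed t 7.24 p [0.5069 0.1424 0.0119] F [0.23 0.07 2.21] M [-0.01  0.   -0.04] gap 0.25 j6 -1.34
up t 7.72 p [0.5062 0.1422 0.0597] F [-0.51  0.55 -1.93] M [0.05 0.07 0.03] gap 0.253 j6 -1.34
```

View pics/w3.png

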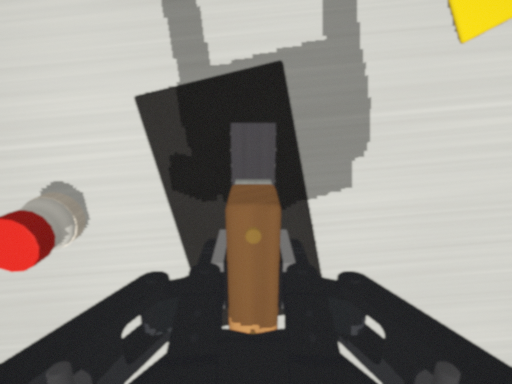

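View pics/s3.png

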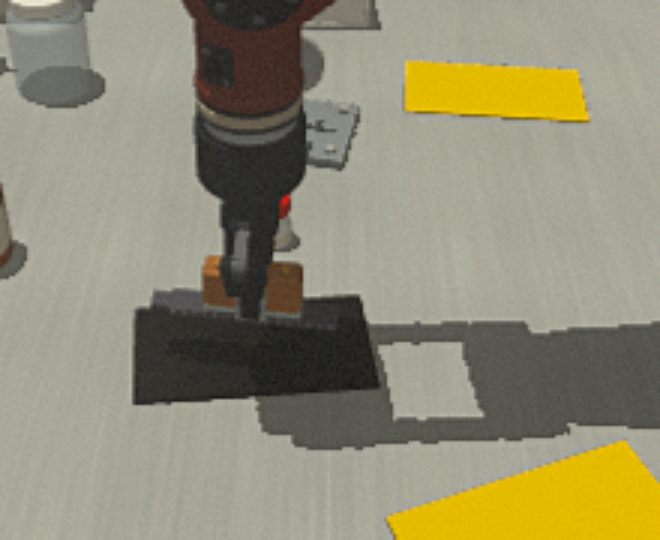

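The file is held level at about 7.9 mm below the TCP. I carry it over the cup and probe for the rim.

```bash
cat >> h.py <<'E'
S=np.array([.4898,-.1612]);YAW=-11.2
f=np.array([np.cos(np.radians(YAW)),np.sin(np.radians(YAW))])
def P(s,z): return [*(S+s*f),z]
def fz(n=4):
    v=[]
    for _ in range(n): pause(.02);v.append(read_state()["ft_force"])
    return np.mean(v,0)
def probe(s,z0,F0,thr=2.0,step=.001,zmin=.12):
    z=z0
    while z>zmin:
        z-=step; move_straight(P(s,z),feed=.02); F=fz(2)[2]-F0
        if F>thr: F=fz(4)[2]-F0; return z,F,read_state()["tool_pos"][2]
    return None
E
python3 - <<'E'
from h import *
move_straight([.5065,.1423,.21],feed=.25)
move_straight([.50,0,.215],ori(-8),feed=.25)
move_straight(P(-.04,.20),ori(YAW),feed=.25)
move_straight(P(-.04,.160),feed=.15); pause(.2)
F0=fz(10); st(); print("F0",F0,fz(10))
c=camera("side");cv2.imwrite("pics/s4.png",cv2.resize(c["pixels"][110:250,200:350,::-1],None,fx=4,fy=4))
E
```

```text
t 10.87 p [ 0.4511 -0.1537  0.1608] F [ 0.01 -0.1  -1.9 ] M [-0.03 -0.01  0.04] gap 0.253 j6 -1.85
F0 [-0.22343465 -0.07468223 -2.12846237] [ 0.03831032 -0.12724566 -2.63211931]
```

View pics/s4.png

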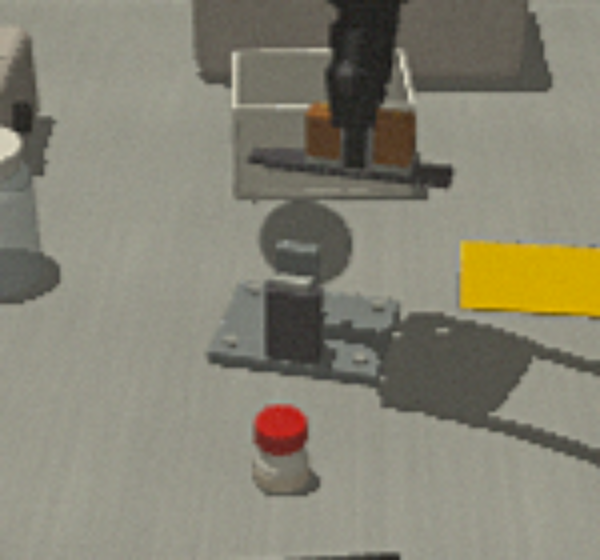

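Run:
```python
from h import *
F0=-2.45
r=probe(-.04,.158,F0); print(r); s=st()
if r:
    move_straight(P(-.04,r[0]+.006),feed=.05)
    move_straight(P(.04,r[0]+.006),feed=.15)
    print("tare2",fz(8))
    r2=probe(.04,r[0]+.005,F0); print(r2); st()
    if r2: move_straight(P(.04,r2[0]+.006),feed=.05)
    st()
```

```text
(0.12799999999999997, np.float64(3.2993892651879912), np.float64(0.12844979715335683))
 t 19.7 p [ 0.4509 -0.1536  0.1284] F [-1.17  0.86  1.07] M [0.05 0.03 0.01] gap 0.247 j6 -1.85
tare2 [ 0.05512448  0.07666712 -2.25890193]
(0.12799999999999997, np.float64(3.2287146495060854), np.float64(0.12845353948739585))
 t 22.27 p [ 0.5292 -0.169   0.1285] F [-0.44  0.23  1.11] M [0.11 0.22 0.02] gap 0.25 j6 -1.81
 t 22.53 p [ 0.5294 -0.1691  0.1343] F [ 0.35 -0.24 -1.61] M [0.02 0.01 0.01] gap 0.25 j6 -1.81
```

```bash
cat >> h.py <<'E'
def stroke(z,F0=-2.4,a=-.048,b=.048,n=3,feed=.08,up=.006):
    move_straight(P(a,z+up),feed=.2); move_straight(P(a,z+.001),feed=.06); move_straight(P(a,z),feed=.02)
    L=[round(fz(2)[2]-F0,1)]
    for s in np.linspace(a,b,n+1)[1:]:
        move_straight(P(s,z),feed=feed); F=read_state()["ft_force"][2]-F0; L.append(round(F,1))
        z+=np.clip((F-8)*.0001,-.0005,.0003); z=max(z,.1258)
        if F>15: print("HIGH"); break
    move_straight(P(s,z+up),feed=.08)
    print("stroke t",round(read_state()["clock"],2),"z",round(z,5),"F",L,flush=True); return z
def pic(n):
    c=camera("top");cv2.imwrite(f"pics/{n}_t.png",cv2.resize(c["pixels"][180:250,270:350,::-1],None,fx=6,fy=6,interpolation=cv2.INTER_CUBIC))
    return c
E
python3 - <<'E'
from h import *
z=stroke(.1272); st()
move_straight(P(-.048,z+.04),feed=.25); pic("k1")
c=camera("wrist");cv2.imwrite("pics/k1_w.png",c["pixels"][:,:,::-1])
E
```

```text
stroke t 25.56 z 0.12701 F [np.float64(4.3), np.float64(6.2), np.float64(8.0), np.float64(7.9)]
 t 25.56 p [ 0.536  -0.1701  0.1321] F [-0.82  0.64 -2.42] M [-0.01 -0.   -0.01] gap 0.253 j6 -1.81
```

View pics/k1_t.png

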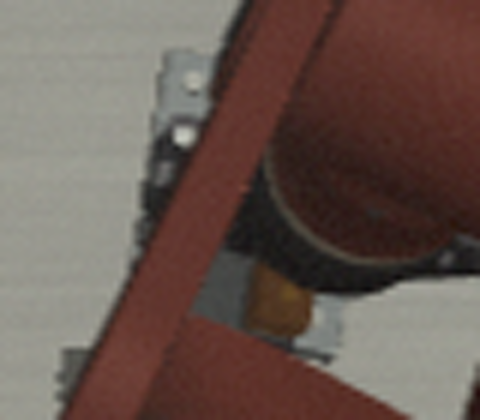

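View pics/k1_w.png

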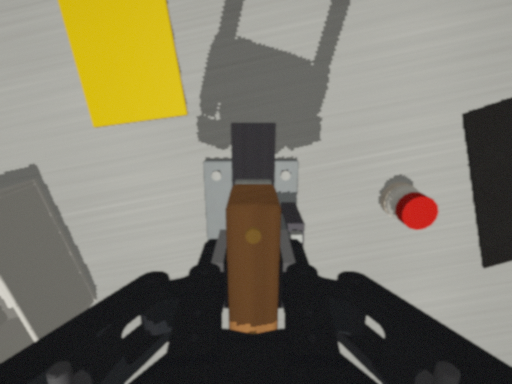

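Run:
```python
from h import *
z=.127
for i in range(5): z=stroke(z)
move_straight(P(.048,.17),feed=.25)
move_straight([.52,-.02,.20],ori(-8),feed=.3)
c=pic("k2"); st()
d=camera("wrist");cv2.imwrite("pics/k2_w.png",d["pixels"][:,:,::-1])
d=camera("side");cv2.imwrite("pics/k2_s.png",cv2.resize(d["pixels"][130:220,230:320,::-1],None,fx=5,fy=5))
```

```text
stroke t 28.97 z 0.12681 F [np.float64(4.4), np.float64(5.9), np.float64(8.2), np.float64(8.0)]
stroke t 32.03 z 0.12686 F [np.float64(5.4), np.float64(8.2), np.float64(8.1), np.float64(8.2)]
stroke t 35.1 z 0.12688 F [np.float64(5.4), np.float64(8.6), np.float64(7.9), np.float64(7.7)]
stroke t 38.17 z 0.12703 F [np.float64(5.4), np.float64(7.8), np.float64(9.2), np.float64(8.5)]
stroke t 41.23 z 0.1269 F [np.float64(4.9), np.float64(7.4), np.float64(7.7), np.float64(7.6)]
 t 42.25 p [ 0.5191 -0.0203  0.1986] F [-0.31 -0.33 -2.73] M [ 0.08 -0.02 -0.  ] gap 0.248 j6 -1.6
```

View pics/k2_t.png

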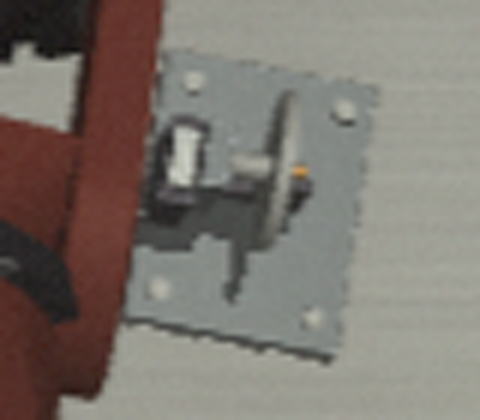

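View pics/k2_w.png

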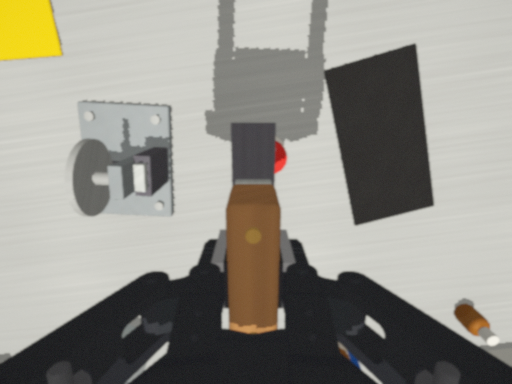

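View pics/k2_s.png

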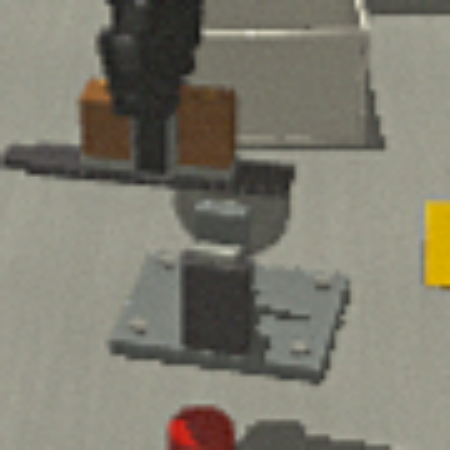

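Run:
```python
from h import *
c=camera("top")
y=np.array([-f[1],f[0]])
for zc in(.0855,.0875):
  for a in(0,.3,.6,.9,1.2,3,3.5,4,4.5,5,5.25,5.5,5.76):
    t=a+.26
    q=[np.r_[S+ -.025*np.sin(t)*f+yy*y,zc-.025*np.cos(t)] for yy in(-.003,-.013)]
    print(zc,a,proj(c,q).round(1).tolist())
```

```text
0.0855 0 [[314.4, 212.5], [318.1, 213.2]]
0.0855 0.3 [[314.2, 214.8], [317.9, 215.5]]
0.0855 0.6 [[314.1, 216.6], [317.8, 217.3]]
0.0855 0.9 [[314.2, 217.6], [318.0, 218.4]]
0.0855 1.2 [[314.5, 217.9], [318.3, 218.6]]
0.0855 3 [[317.8, 205.6], [321.7, 206.4]]
0.0855 3.5 [[318.3, 201.7], [322.1, 202.4]]
0.0855 4 [[318.2, 199.4], [321.9, 200.2]]
0.0855 4.5 [[317.6, 199.5], [321.3, 200.2]]
0.0855 5 [[316.7, 201.7], [320.4, 202.4]]
0.0855 5.25 [[316.2, 203.5], [319.9, 204.2]]
0.0855 5.5 [[315.7, 205.6], [319.3, 206.3]]
0.0855 5.76 [[315.2, 207.9], [318.8, 208.6]]
0.0875 0 [[314.5, 212.4], [318.2, 213.1]]
0.0875 0.3 [[314.3, 214.7], [318.0, 215.4]]
0.0875 0.6 [[314.2, 216.5], [318.0, 217.2]]
0.0875 0.9 [[314.3, 217.5], [318.1, 218.2]]
0.0875 1.2 [[314.6, 217.8], [318.4, 218.5]]
0.0875 3 [[318.0, 205.5], [321.8, 206.2]]
0.0875 3.5 [[318.4, 201.5], [322.2, 202.2]]
0.0875 4 [[318.3, 199.3], [322.1, 200.0]]
0.0875 4.5 [[317.7, 199.3], [321.4, 200.1]]
0.0875 5 [[316.8, 201.6], [320.5, 202.3]]
0.0875 5.25 [[316.3, 203.3], [320.0, 204.0]]
0.0875 5.5 [[315.8, 205.4], [319.5, 206.1]]
0.0875 5.76 [[315.3, 207.7], [319.0, 208.4]]
```

```bash
cat >> h.py <<'E'
def pin():
    c=camera("top");i=c["pixels"][190:230,300:335].astype(int)
    m=(i[...,0]-i[...,2])>45
    v,u=np.nonzero(m);w=(i[...,0]-i[...,2])[m]
    print("pin",len(u),(np.average(u,weights=w)+300,np.average(v,weights=w)+190) if len(u) else None)
E
python3 - <<'E'
from h import *
pin()
move_straight(P(-.048,.17),ori(YAW),feed=.3)
z=.1268
for i in range(2): z=stroke(z)
move_straight(P(.048,.17),feed=.25)
move_straight([.52,-.02,.20],ori(-8),feed=.3)
pin();pic("k3");st()
E
```

```text
pin 3 (np.float64(319.6290322580645), np.float64(208.18951612903226))
stroke t 45.88 z 0.12689 F [np.float64(4.9), np.float64(6.6), np.float64(9.3), np.float64(9.0)]
stroke t 48.95 z 0.12699 F [np.float64(4.9), np.float64(8.7), np.float64(7.7), np.float64(8.5)]
pin 3 (np.float64(319.6324110671937), np.float64(208.19367588932806))
 t 50.02 p [ 0.5193 -0.0207  0.1987] F [-0.48 -0.03 -2.7 ] M [-0.04 -0.01  0.  ] gap 0.248 j6 -1.6
```

View pics/k3_t.png

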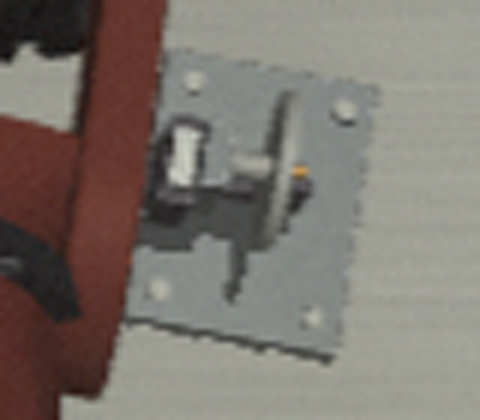

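Run:
```python
import cv2,numpy as np
i=cv2.imread("pics/a_top.png")[190:230,300:335,::-1].astype(int);d=i[...,0]-i[...,2];m=d>45
v,u=np.nonzero(m);print("start",len(u),np.average(u,weights=d[m])+300,np.average(v,weights=d[m])+190)
```

```text
start 6 318.00208768267225 216.5553235908142
```

The pin did not move by even 0.01 px over the last two strokes and sits against the post, so the disc is at its stop. I now lay the file on the mat.

Run:
```python
from h import *
Q=[.508,.1345]
move_straight([*Q,.20],ori(7.8),feed=.25)
move_straight([*Q,.05],feed=.2)
move_straight([*Q,.015],feed=.06); pause(.1); F0=fz(4)[2]
z=.015
while z>.0095:
    z-=.0007; move_straight([*Q,z],feed=.03); F=fz(2)[2]-F0
    if F>1.3: break
print("z",z,F,F0); st()
open_gripper(); st("open")
move_straight([*Q,.10],feed=.15)
move_straight([*Q,.22],feed=.3)
set_joints([-1.213,.217,1.613,0,1.311,-.6])
st()
for n in("top","side"):
    c=camera(n);cv2.imwrite(f"pics/e_{n}.png",c["pixels"][:,:,::-1])
    if n=="top": m=masks_of("top","file_grip"); print([(k["conf"],rect(c,k["mask"],.03)) for k in m])
pin()
```

```text
z 0.011500000000000003 4.342388031939246 -2.4470889704680445
 t 54.0 p [0.5082 0.1345 0.0119] F [-1.42  0.11  2.28] M [-0.01  0.22 -0.03] gap 0.249 j6 -1.58
open t 54.64 p [0.508  0.1345 0.0115] F [-1.21  0.25 -0.38] M [-0.03  0.    0.01] gap 0.998 j6 -1.58
 t 58.51 p [ 0.2841 -0.5569  0.2314] F [-0.66  0.05 -0.47] M [-0.03  0.01  0.02] gap 0.998 j6 -0.6
[(0.89, ((513.2421875, 135.56101989746094), (140.33233642578125, 25.232784271240234), 9.285368919372559))]
pin 2 (np.float64(319.53801169590645), np.float64(208.0))
```

View pics/e_top.png

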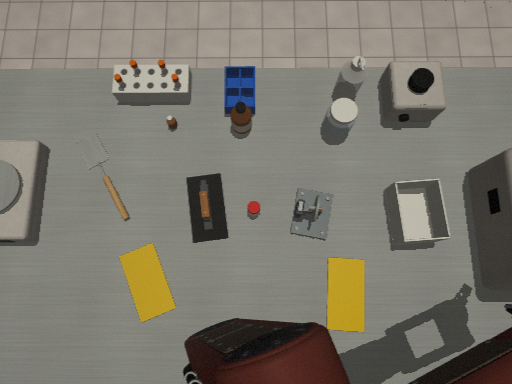

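View pics/e_side.png

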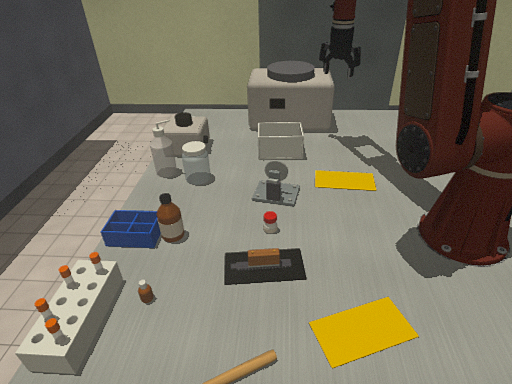

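The file lies flat and centred on the mat at top (206,205) and side (264,262). The cup, the bottles, the tub and the rest stand where they did at the start.

```bash
python3 -c "
from station import *
print(close_job())"
```

```text
the job is handed in; nothing more can be done
None
```

The job is handed in at about 58.5 s of the 72 s: the disc has been filed round to its stop, and the file lies flat on the rubber mat, released.

- **Filing:** I gripped the file by its wooden grip and found the rim by touch at about 0.120 m. I then made 8 forward strokes, lifting the file about 6 mm clear for each return. The force, read between stroke segments, was 4 to 9 N (highest 9.3 N). It was not read while the file was moving.
- **Stop reached:** The last two strokes moved the pin by less than 0.01 px in the top view. It sits beside the post, and its row matches a turn of 5.76. Its column was about 1 px off the prediction, so the unchanged position is the main evidence.
- **File on the mat:** The gripper is open and the arm is back at about its start position, clear of everything. In the last pictures the file lies inside the mat's edges.
- **Other things:** The bystanders show no visible shift from the start pictures. I checked this by eye and did not measure each one.

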